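# Clear the pipe-cutting feed bed and run it on the dead-man handle

### The job

Pick up the scraper block and with it wipe all four loose pipe offcuts off the feed bed into the catch tray at its far edge (they are sharp: touch them with the scraper only, never with the gripper or arm), then stand the scraper back upright on its foot on the bench and let go of it. Then push the grip bar of the spring-loaded dead-man handle half way down, to where its arm is level between the two marker pins, never down to the bottom stop, and finish while still holding it there: do not let go at the end. Leave the coupling, the can and the end cap where they stand.

Things in the scene. Friction and masses are not known exactly. Their poses are not given: they have to be found in the camera images.
- scraper_grip (a point): Scraper block: black foot 44 (x) x 170 (y) x 25 mm high, on it a wooden handle ridge 26 mm thick (x), 100 mm long (y), its top 75 mm above the underside. Same front and back, 0.25-0.5 kg. Point: middle of the ridge, 52 mm above the underside (z = 0.052 standing on the bench); z up. Starts standing on the bench between bed and pedestal, long side roughly along world x.
- bed: Fixed feed bed: flat dark metal plate 180 (x) x 200 mm (y), top 40 mm above the bench, left or right of the robot. Origin at bench height under the plate's middle; +x points away from the robot to the open steel catch tray at the plate's far edge: inside x 0.091 to 0.171, as wide as the plate, floor 10 mm above the bench, side walls 38, far wall 55 mm high. No wall round the plate.
- handle (a joint): Turn of the spring-loaded dead-man handle about its hinge, rad: 0 = released (arm slopes 0.2 rad up from hinge to bar), 0.2 = half way down (arm level, between the two marker pins on the upright flag plate beside it), 0.4 = bottom stop. Pushing the bar down makes it grow; the spring returns it. At the bar about 4 N starts it, 8 N holds it half way, 12 N at the bottom.
- grip_bar (a point): Black round grip bar across the free end of the handle's arm, 24 mm thick, 90 mm long along its y, level. Origin: bar centre, on the robot's side of the hinge, 120 mm from the hinge axis, 124 mm above the bench released, 100 half way, 76 at the bottom. x points to the hinge, tipping with the arm. Below it the grey pedestal's top is at 30 mm; flag plate, 135 mm high, 50 mm beyond it.
- coupling_mid (a point): Bystander: white pipe coupling, a ring 60 mm across and 60 mm high, standing on the bench beyond the scraper. Point at its middle.
- primer_mid (a point): Bystander: grey can, 64 mm across, 100 mm high, standing on the bench at the robot's left. Point at its middle.
- end_cap_mid (a point): Bystander: green pipe end cap, 72 mm across, 45 mm high, standing on the bench at the robot's right. Point at its middle.
- chip0: Loose white plastic pipe offcut, a flat slab 32 x 24 x 10 mm, about 11 g, lying on the bed plate in its middle (within 75 mm of the bed's origin along x and y). Origin at the centre of its underside.
- chip1: Loose white plastic pipe offcut, a flat slab 28 x 22 x 10 mm, about 11 g, lying on the bed plate in its middle (within 75 mm of the bed's origin along x and y). Origin at the centre of its underside.
- chip2: Loose white plastic pipe offcut, a flat slab 34 x 20 x 10 mm, about 11 g, lying on the bed plate in its middle (within 75 mm of the bed's origin along x and y). Origin at the centre of its underside.
- chip3: Loose white plastic pipe offcut, a flat slab 26 x 26 x 10 mm, about 11 g, lying on the bed plate in its middle (within 75 mm of the bed's origin along x and y). Origin at the centre of its underside.
Things that resemble listed ones, but are neither listed nor needed, are in the scene too. What is shaped like the part that bears scraper_grip but blue is not meant.

How it is judged:
By the outcome, as a careful person would: the job done as asked, in the order asked, and still so for the second after the job is handed in, while the arm keeps its last pose, push and grip.
It also fails if it takes over 54 s, if anything falls off the work surface, if the arm or the gripper's body presses on something with over 40 N, if the wrist force passes 120 N, or if a joint passes its speed limit or range.

### The arm

A 6-joint arm with a two-finger parallel gripper is mounted at the origin on the work surface. World frame = base frame: x ahead of the robot, y to its left, z up, the work surface at z = 0. Lengths are in mm, angles in rad, forces in N, time in s.
With the tool pointing down it reaches from about 275 to 750 mm from the base axis. Payload 10.2 kg.
Tool frame: the origin (TCP) lies at the very end of the fingers, on their centre line; the grasp point (between the pads) lies 19 mm behind it; z points along the fingers, y is the direction in which the jaws open and shut (so a half turn about z gives the same grasp; the last joint's range is limited). The gripper opens to 85 mm and grips with 20 to 120 N. Pads are 22 mm wide; open, the fingers measure 114 mm over their backs; the gripper's body (76 mm by 85 mm) begins 54 mm behind the grasp point. The pads swing forward as they close: fully open they stand 13 mm farther back than shut.
Start: joints at [1.072, 0.313, 1.498, -0, 1.331, -0.223], TCP at [142.979, 505.161, 195.494] pointing down, gripper open.
Joint ranges: [-2.94, 2.94], [-0.97, 2.17], [0.19, 2.56], [-1.23, 4.37], [0.02, 3.11], [-2.88, 2.88]. Speed limits (rad/s): [2.39, 2.39, 3.01, 3.14, 3.14, 3.14].

### API

Orientations are given as a unit quaternion [w, x, y, z].
In Python, from cell import r gives the robot as it stands.
- The arm moves only by the shell command python3 -m creep 'ROWS' [FORCE]. ROWS is JSON, one flat list of numbers, 5 for each row, row after row: the finger opening in mm, from 0 to 85.4, then the shift along the world's x, y, z in mm, then the turn about the world's z in degrees. In form: [grip, dx, dy, dz, yaw, grip, dx, dy, dz, yaw, ...]. A call has 1 to 12 rows; each row is the pose to reach, as a shift and turn from the pose measured when the call began; what a row does not reach only later rows make up. A row lasts 1/8 s, in which the tool goes at most 62.5 mm and 10.7 degrees, less where a joint would pass 70% of its speed; a pose out of reach is approached as far as the arm can. A call with a gripper value outside its range is refused whole. The fingers move at their own pace and stop on an object; FORCE is the grip in N (left out, the last holds). Time passes only in rows, so rows that repeat a pose let the fingers close. It gives the time, the measured TCP pose, the force and the opening at its end, in the units of the state.
- r.state(): the state, without advancing time (a new reading comes with each control period).
- r.read_camera(name): name is "scene" or "side" or "wrist"; returns a dict with "frame" (400x640x3 uint8, red, green, blue), "camera_matrix" (3x3 intrinsics, pixels), "k1" (the pictures are not rectified: a ray, as slopes to the right and down, at radius r is drawn at 1 + k1 r^2 times it, then the intrinsics apply), "world_to_cam" (4x4, takes a point from world to camera coordinates). Camera axes: x right, y down, z forward; pixel columns grow to the right and rows downward; lengths in mm; the calibration is good to about 2 mm. A picture is of the moment at which its call begins. There is no depth.
- r.hand_in(): hands the job in, once; it reports no verdict.
The state is a dict: "clock": time; "joint_positions": joint angles; "dq": joint speeds; "joint_efforts": joint torques, N m; "ee_pos": TCP position; "tool_rot": TCP orientation; "wrist_force": force on the tool from outside, world axes, zero at the start; "torque": the same for the moment, N m; "width": finger opening in mm.
Only numpy, scipy, OpenCV 4.12 (cv2) and the standard library are available. Lean on these libraries where they do the work, as an engineer would, in place of code of your own. Each camera call takes 0.05 s, during which the arm holds its last target. There are 200 camera calls.

## Working session

There is one attempt and no reset: what is moved stays moved. The work goes in short steps, Python scripts to look and compute and a shell command to move; the robot and the scene stay as the last step left them, time stands still between calls to the robot, and variables do not carry over. Pictures are saved under pics/ and viewed, about 8 in all and at most 12, crops included, and the job is handed in when it is done.

```bash
mkdir -p pics
cat > h.py <<'E'
import numpy as np, cv2
from cell import r
def snap(n,f,crop=None,s=1):
    c=r.read_camera(n); im=c["frame"][:,:,::-1]
    if crop: x0,y0,x1,y1=crop; im=im[y0:y1,x0:x1]
    cv2.imwrite("pics/"+f,cv2.resize(im,None,fx=s,fy=s,interpolation=cv2.INTER_CUBIC)); np.savez("pics/"+n+".npz",**c); return c
def ld(n): return np.load("pics/"+n+".npz")
def px2w(c,u,v,z):
    K=c["camera_matrix"];k=float(c["k1"]);T=c["world_to_cam"]
    d=np.array([(u-K[0,2])/K[0,0],(v-K[1,2])/K[1,1]]);s=d.copy()
    for _ in range(20): s=d/(1+k*(s@s))
    R=T[:3,:3];o=-R.T@T[:3,3];w=R.T@np.array([s[0],s[1],1])
    return (o+w*(z-o[2])/w[2]).round(1)
def w2px(c,p):
    T=c["world_to_cam"];q=T[:3,:3]@np.array(p,float)+T[:3,3];s=q[:2]/q[2];s=s*(1+float(c["k1"])*(s@s));K=c["camera_matrix"]
    return np.array([K[0,0]*s[0]+K[0,2],K[1,1]*s[1]+K[1,2]]).round(1)
E
python3 - <<'E'
from h import *
for n in("scene","side"): snap(n,n+"0.png",s=1.25)
print(r.state())
E
```

```text
{'clock': 0.1, 'joint_positions': array([ 1.07158552e+00,  3.13395911e-01,  1.49833957e+00,  9.14530838e-06,
        1.33099622e+00, -2.23389077e-01]), 'dq': array([ 0.00077884,  0.00027746, -0.00344552,  0.00127106, -0.00191766,
        0.00141719]), 'joint_efforts': array([ 2.59996596e-03, -4.12901580e+01, -2.60141516e+01, -1.94664626e-04,
        3.05439367e-03,  1.26212905e-05]), 'ee_pos': array([142.85334453, 504.92090339, 194.99948104]), 'tool_rot': array([-2.05475616e-04,  1.37475172e-01,  9.90505049e-01, -5.31184017e-04]), 'wrist_force': array([-0.52787419,  0.39490718, -0.11789057]), 'torque': array([ 0.01745457,  0.03729922, -0.08129771]), 'width': 85.22874245203673}
```

View pics/scene0.png

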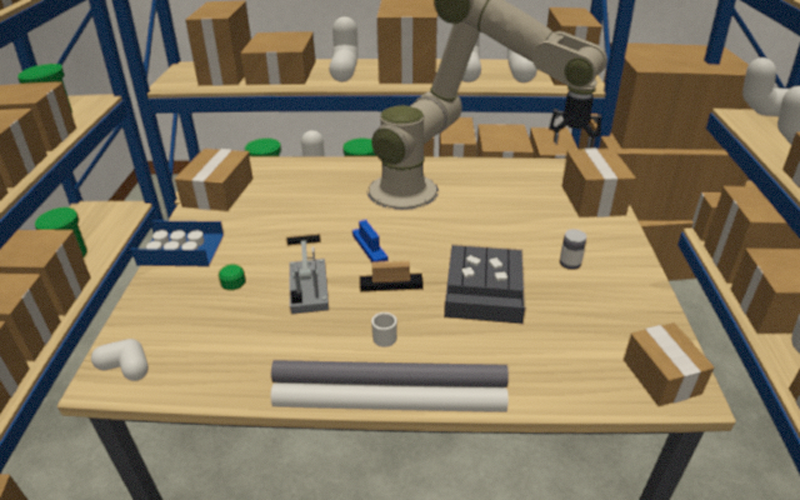

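View pics/side0.png

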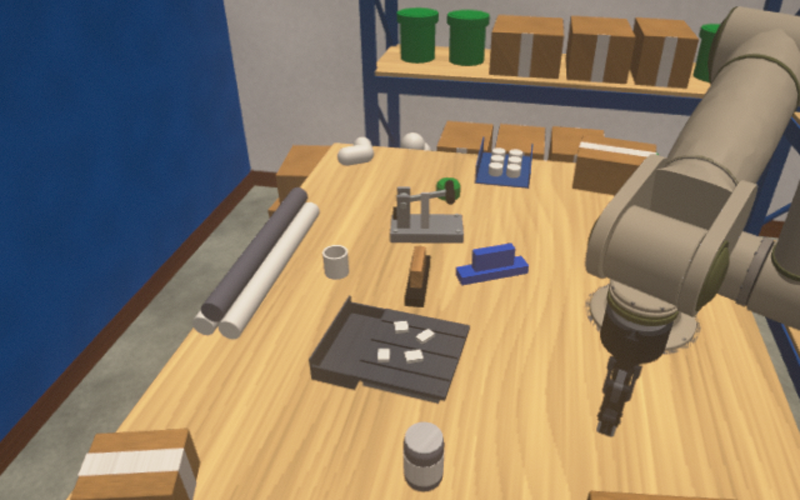

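Scene: the bed is at about (485,275), the scraper at (391,277), the blue decoy at (370,240) and the handle at (307,270). The side view agrees. I'll enlarge both.

Run:
```python
from h import *
snap("scene","s1.png",(215,170,430,290),3.7)
snap("side","d1.png",(240,135,430,330),3)
```

```text
(no output)
```

View pics/s1.png

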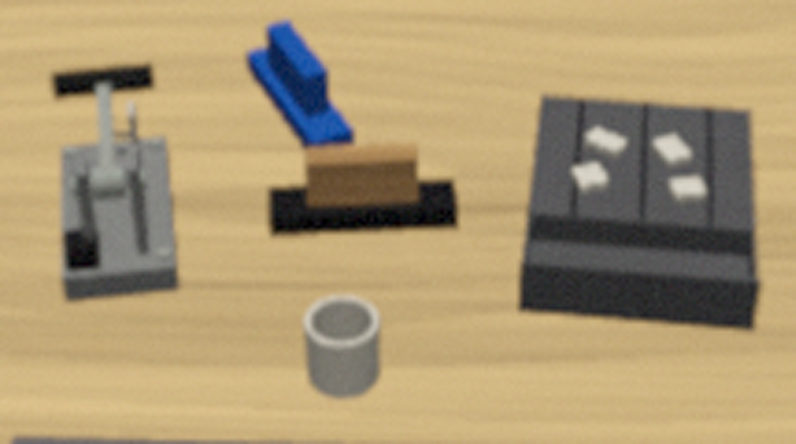

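View pics/d1.png

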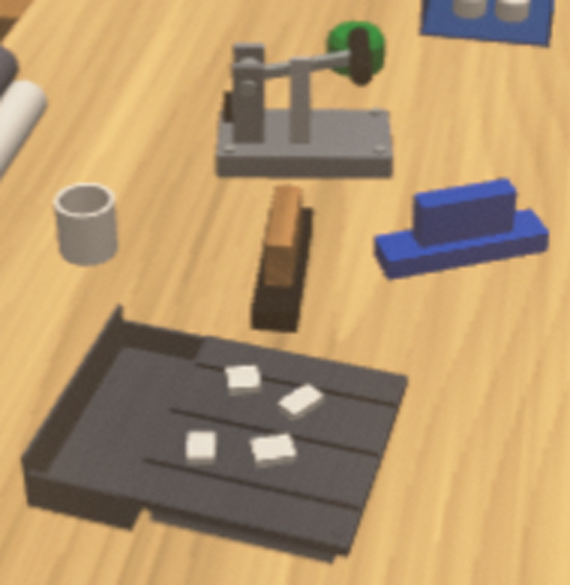

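Scene crop: plate corners at (543,97) and (750,110), scraper foot about (270–456,185–235), bar (54,83)–(152,76). Side crop: plate corners (407,378) and (348,553), and the scraper ridge top runs (288,188)–(281,222). Now I'll convert these to world positions.

Run:
```python
from h import *
S=ld("scene");D=ld("side")
s=lambda u,v,z:px2w(S,215+(u+.5)/3.7-.5,170+(v+.5)/3.7-.5,z)
d=lambda u,v,z:px2w(D,240+(u+.5)/3-.5,135+(v+.5)/3-.5,z)
print("bed rear corners S",s(543,97,40),s(750,110,40)," D",d(348,553,40),d(407,378,40))
print("bed far S",s(530,215,40),s(752,230,40)," D",d(202,338,38),d(135,527,38))
print("tray far top S",s(525,262,55),s(757,283,55),"D",d(120,308,55),d(24,460,55))
print("chips S",[s(*p,50) for p in((606,138),(672,147),(590,174),(688,186))])
print("chips D",[d(*p,50) for p in((243,376),(300,399),(201,441),(272,445))])
print("scraper ridge top S",s(306,147,75),s(417,147,75),s(306,160,75),s(417,160,75))
print("scraper ridge top D far/near",d(275,187,75),d(302,187,75),d(267,250,75),d(295,250,75))
print("foot bottom front S",s(272,235,0),s(456,226,0),"top", s(272,210,25),s(456,205,25))
print("foot D near bottom",d(252,325,0),d(296,331,0),"top near",d(256,290,25),d(298,295,25))
print("bar S",s(54,83,124),s(152,76,124),"D",d(360,57,124),d(365,40,124),d(352,75,124))
print("ped base S",s(68,298,0),s(176,288,0),"D top",d(391,150,30),d(217,150,30))
print("coupling",s(342,305,60),s(342,382,0),"cam",np.linalg.inv(S["world_to_cam"])[:3,3],np.linalg.inv(D["world_to_cam"])[:3,3])
```

```text
bed rear corners S [367.4 151.7  40. ] [384.5 347.3  40. ]  D [383.4 355.8  40. ] [364.7 156.3  40. ]
bed far S [544.7 134.2  40. ] [561.5 326.4  40. ]  D [547.9 137.2  38. ] [544.6 360.9  38. ]
tray far top S [624.7 127.3  55. ] [647.4 318.   55. ] D [623.6 131.3  55. ] [643.2 326.8  55. ]
chips S [array([444.6, 206.3,  50. ]), array([457. , 265.7,  50. ]), array([498.3, 188.7,  50. ]), array([513.8, 274.6,  50. ])]
chips D [array([498.7, 191.9,  50. ]), array([446.7, 210.2,  50. ]), array([514.6, 273.7,  50. ]), array([458.6, 266.9,  50. ])]
scraper ridge top S [496.5 -64.5  75. ] [494.5  34.2  75. ] [515.4 -63.1  75. ] [513.3  34.6  75. ]
scraper ridge top D far/near [521.  -53.9  75. ] [495.4 -59.   75. ] [507.9  47.8  75. ] [482.9  42.9  75. ]
foot bottom front S [529.5 -95.8   0. ] [513.2  69.7   0. ] top [524.5 -94.9  25. ] [513.8  69.5  25. ]
foot D near bottom [518.8  66.3   0. ] [477.   66.8   0. ] top near [519.2  45.2  25. ] [479.4  44.9  25. ]
bar S [ 471.4 -290.1  124. ] [ 459.  -203.5  124. ] D [ 467.3 -239.6  124. ] [ 467.6 -278.1  124. ] [ 469.6 -200.   124. ]
ped base S [ 618.5 -265.7    0. ] [ 602.9 -173.2    0. ] D top [ 426.9 -212.4   30. ] [ 609.2 -176.4   30. ]
coupling [686.5 -22.   60. ] [713.9 -22.2   0. ] cam [1743.5120353    64.65726867 1027.76842427] [ 293.48244057 1059.28436935  842.80911307]
```

```bash
python3 -m creep '[60,360,-519,-50,-69,60,360,-519,-50,-69,60,360,-519,-50,-69,60,360,-519,-50,-69,60,360,-519,-50,-69,60,360,-519,-50,-69,60,360,-519,-50,-69,60,360,-519,-50,-69,60,360,-519,-50,-69,60,360,-519,-50,-69,60,360,-519,-50,-69,60,360,-519,-50,-69]'; python3 -m creep '[60,0,0,0,0,60,0,0,0,0]'
python3 - <<'E'
from h import *
c=snap("wrist","w1.png",s=1.25)
s=r.state(); print(s["clock"],s["ee_pos"],s["tool_rot"],s["joint_positions"]); print(np.linalg.inv(c["world_to_cam"]))
E
```

```text
clock: 1.7
ee_pos: [502.6, -13.9, 144.9]
tool_rot: [-0.001, 0.675, 0.738, -0.0]
wrist_force: [-0.1, 0.6, 0.6]
width: 60.0
clock: 1.95
ee_pos: [502.3, -12.9, 145.1]
tool_rot: [-0.001, 0.674, 0.739, -0.0]
wrist_force: [0.5, -0.4, -0.6]
width: 59.9
2.0 [502.33972706 -13.07157447 145.13664807] [-6.40760265e-04  6.74100064e-01  7.38639713e-01 -2.59911188e-04] [-2.59649269e-01  3.10762412e-01  1.63801011e+00  1.40692284e-04
  1.19419686e+00 -3.51005682e-01]
[[ 9.95989133e-01  8.62154871e-02  2.39277315e-02  4.97394002e+02]
 [ 8.94734138e-02 -9.58528543e-01 -2.70587397e-01  5.60259250e+01]
 [-3.93410657e-04  2.71643003e-01 -9.62398007e-01  3.24254746e+02]
 [ 0.00000000e+00  0.00000000e+00  0.00000000e+00  1.00000000e+00]]
```

View pics/w1.png

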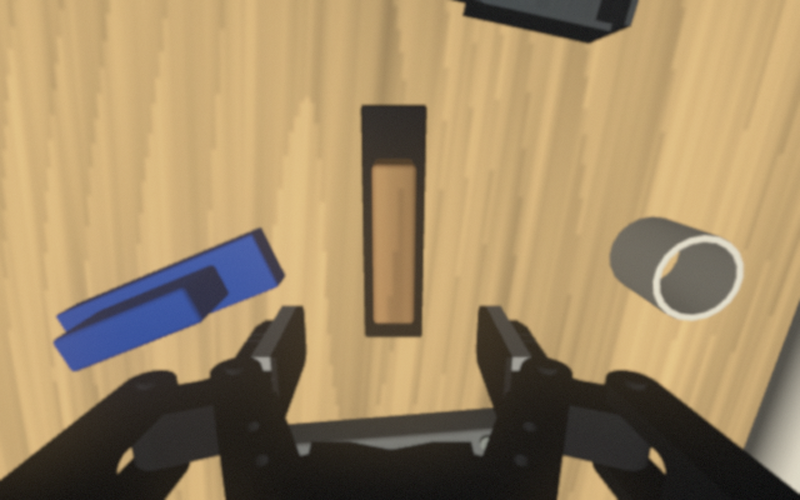

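Wrist view: the scraper ridge is centred at about (394,245), parallel to the pads (ridge x 372–416, y 163–325). Foot far edge is at y=105.

Run:
```python
from h import *
c=ld("wrist")
for p in((372,165),(416,165),(372,325),(416,325)): print(px2w(c,p[0]/1.25,p[1]/1.25,75))
for p in((361,105),(426,105)): print("foot",px2w(c,p[0]/1.25,p[1]/1.25,25))
print("floor of bench edge foot", px2w(c,366/1.25,336/1.25,25),px2w(c,421/1.25,336/1.25,25))
```

```text
[488.6  33.5  75. ]
[513.6  35.8  75. ]
[496.4 -66.   75. ]
[524.1 -63.5  75. ]
foot [476.6  67.4  25. ]
foot [519.3  71.2  25. ]
floor of bench edge foot [ 492.3 -100.1   25. ] [534.3 -96.4  25. ]
```

```bash
python3 -m creep '[60,3.5,-1.5,-50,0,60,3.5,-1.5,-85,0,60,3.5,-1.5,-111,0,60,3.5,-1.5,-111,0,15,3.5,-1.5,-111,0,15,3.5,-1.5,-111,0,15,3.5,-1.5,-111,0,15,3.5,-1.5,-111,0,15,3.5,-1.5,-111,0,15,3.5,-1.5,-111,0]' 70
```

```text
clock: 3.25
ee_pos: [506.4, -14.6, 35.7]
tool_rot: [0.0, 0.674, 0.739, 0.0]
wrist_force: [-3.0, 1.3, 8.4]
width: 22.9
```

```bash
python3 -m creep '[15,0,0,40,0,15,0,0,95,0,15,0,40,95,0,15,0,90,95,0,15,-30,140,95,-5,15,-60,190,95,-10,15,-90,230,95,-10,15,-122,257,95,-10,15,-122,257,95,-10,15,-122,257,95,-10,15,-122,257,95,-10]'
python3 - <<'E'
from h import *
snap("side","d2.png",(230,180,430,350),4)
snap("scene","s2.png",(330,130,470,280),4)
E
```

```text
clock: 4.62
ee_pos: [385.0, 241.8, 130.8]
tool_rot: [0.0, 0.736, 0.677, 0.0]
wrist_force: [-0.1, 0.4, -4.4]
width: 23.0
```

View pics/d2.png

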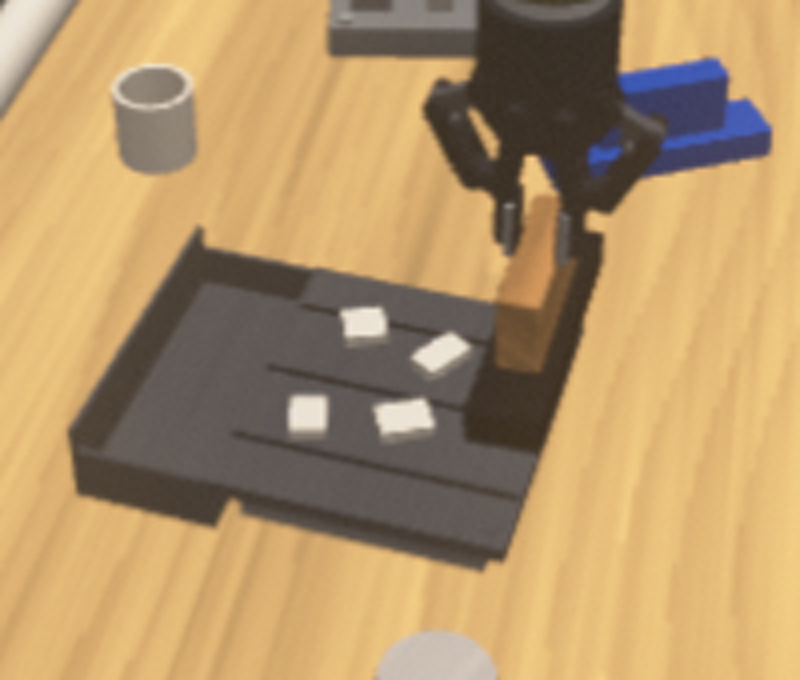

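Side view: the scraper is held upright at the bed's rear edge and all four chips are ahead of it. Lowering now.

```bash
python3 -m creep '[15,0,0,-35,0,15,0,0,-48,0,15,0,0,-53.5,0,15,0,0,-53.5,0,15,0,0,-53.5,0]'; python3 -m creep '[15,12,-1,0,0,15,24,-2,0,0,15,36,-3,0,0,15,48,-4,0,0,15,60,-5,0,0,15,72,-6.3,0,0,15,84,-7.3,0,0,15,96,-8.4,0,0,15,108,-9.4,0,0,15,120,-10.5,0,0]'
python3 - <<'E'
from h import *
snap("side","d3.png",(240,200,420,340),4)
E
```

```text
clock: 5.35
ee_pos: [385.4, 242.0, 78.0]
tool_rot: [0.001, 0.736, 0.677, 0.001]
wrist_force: [-0.5, 0.2, -3.7]
width: 22.9
clock: 6.6
ee_pos: [506.1, 231.4, 77.9]
tool_rot: [0.001, 0.736, 0.677, 0.001]
wrist_force: [-0.6, 0.5, -3.7]
width: 22.7
```

View pics/d3.png

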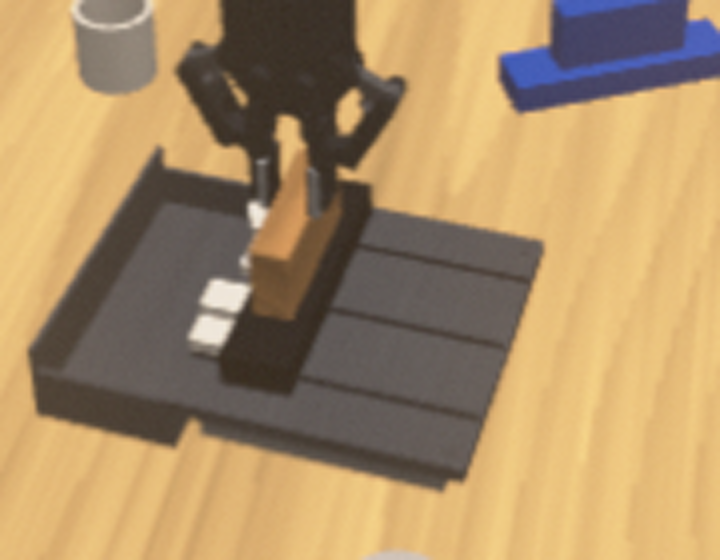

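Side view: all four chips are ahead of the scraper's face. Finishing the stroke.

```bash
python3 -m creep '[15,10,-0.9,0,0,15,20,-1.7,0,0,15,30,-2.6,0,0,15,40,-3.5,0,0,15,50,-4.4,0,0,15,50,-4.4,0,0,15,50,-4.4,0,0,15,40,-3.5,0,0,15,40,-3.5,10,0,15,40,-3.5,60,0,15,40,-3.5,60,0]'
python3 - <<'E'
from h import *
a=snap("side","t.png",(240,190,370,340),3); b=snap("scene","t.png",(340,180,440,270),4)
A=cv2.resize(a["frame"][190:340,240:370],None,fx=3,fy=3);B=cv2.resize(b["frame"][180:280,340:425],None,fx=4,fy=4)
o=np.zeros((450,390+340,3),np.uint8);o[:,:390]=A;o[:400,390:]=B;cv2.imwrite("pics/c4.png",o[:,:,::-1])
E
```

```text
clock: 8.02
ee_pos: [549.5, 228.3, 142.7]
tool_rot: [0.003, 0.736, 0.677, 0.005]
wrist_force: [0.8, 0.4, -4.7]
width: 23.0
```

View pics/c4.png

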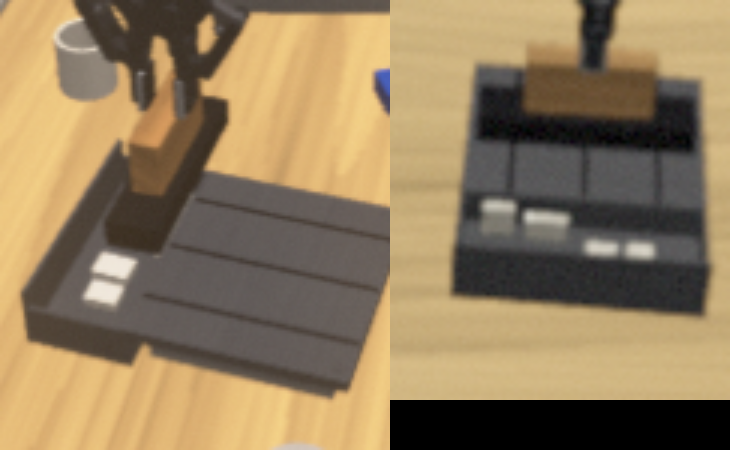

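The scene view shows four chips in the tray, two of them perhaps leaning on the plate's edge. I'll move the scraper clear and check before setting it down.

```bash
python3 -m creep '[15,0,-50,0,0,15,0,-100,0,0,15,-20,-150,0,5,15,-43,-200,0,10,15,-43,-243,0,10,15,-43,-243,0,10,15,-43,-243,0,10,15,-43,-243,0,10]'
python3 - <<'E'
from h import *
a=snap("side","t.png"); b=snap("scene","t.png")
A=cv2.resize(a["frame"][225:325,240:320],None,fx=5,fy=5);B=cv2.resize(b["frame"][210:270,345:425],None,fx=5,fy=5)
o=np.zeros((500,800,3),np.uint8);o[:,:400]=A;o[:300,400:]=B;cv2.imwrite("pics/c5.png",o[:,:,::-1])
E
```

```text
clock: 9.12
ee_pos: [504.1, -14.3, 137.7]
tool_rot: [0.0, 0.674, 0.739, 0.001]
wrist_force: [-0.3, 0.4, -4.0]
width: 22.9
```

View pics/c5.png

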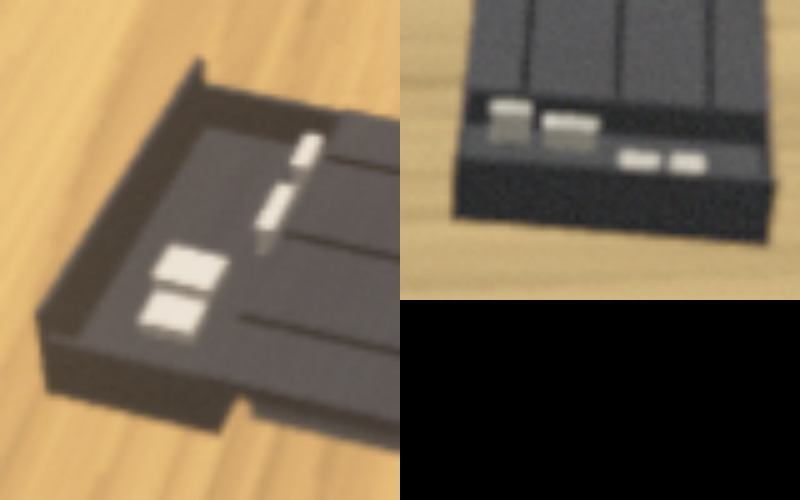

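All four chips are inside the tray. Two stand on edge against the plate's end face, below plate level. Setting the scraper down.

```bash
python3 -m creep '[15,2,0,-50,0,15,2,0,-85,0,15,2,0,-96,0,15,2,0,-99,0,15,2,0,-101,0,15,2,0,-102,0,15,2,0,-102,0,15,2,0,-102,0]'
```

```text
clock: 10.22
ee_pos: [506.4, -14.5, 36.2]
tool_rot: [0.001, 0.674, 0.739, 0.002]
wrist_force: [-0.7, 0.1, -5.0]
width: 22.8
```

```bash
python3 -m creep '[15,0,0,-0.7,0,15,0,0,-1.4,0,15,0,0,-1.4,0,15,0,0,-1.4,0]'
```

```text
clock: 10.72
ee_pos: [506.6, -14.5, 35.8]
tool_rot: [0.001, 0.674, 0.739, 0.002]
wrist_force: [-3.9, 1.4, 7.3]
width: 22.4
```

```bash
python3 -m creep '[60,0,0,0,0,60,0,0,0,0,60,0,0,0,0,60,0,0,0,0,60,0,0,50,0,60,0,0,100,0,60,0,0,155,0,60,0,-60,165,3]'; python3 -m creep '[46,-10,-60,0,0,46,-20,-120,0,0,46,-36,-197,0,0,46,-36,-197,0,0,46,-36,-197,0,0,46,-36,-197,0,0,46,-36,-197,0,0]';python3 - <<'E'
from h import *
snap("wrist","w6.png",s=1.25);snap("scene","t.png");snap("side","t.png")
s=r.state();print(s["ee_pos"],s["tool_rot"])
E
```

```text
clock: 11.72
ee_pos: [508.1, -73.3, 204.7]
tool_rot: [0.004, 0.652, 0.758, 0.003]
wrist_force: [0.1, -0.4, -0.6]
width: 59.9
clock: 12.6
ee_pos: [472.5, -269.1, 204.9]
tool_rot: [0.005, 0.651, 0.759, 0.003]
wrist_force: [-0.3, 0.2, 0.0]
width: 45.9
[ 472.37028062 -269.6449881   204.84292771] [0.00451912 0.65161886 0.75852631 0.00320655]
```

View pics/w6.png

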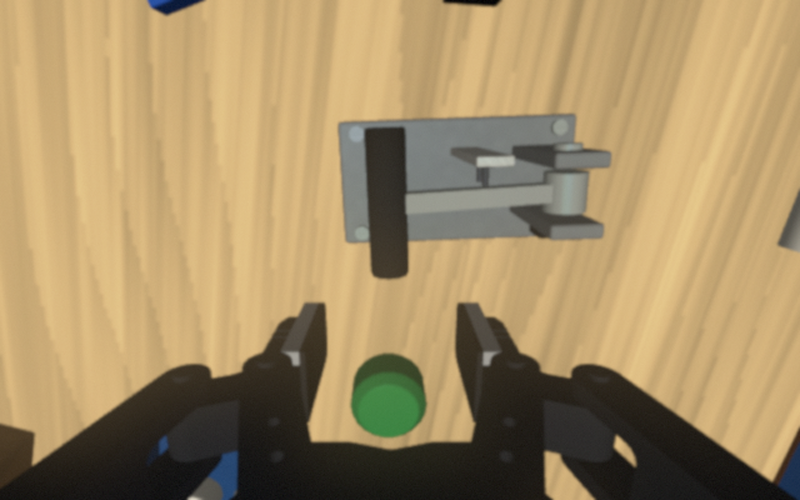

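Wrist view: the bar runs from (385,128) to (389,277), with edges 366–405 at the top end and 372–408 at the bottom. The arm leaves it at y≈203. The flag plate is on the +y side, so the -y half is free.

Run:
```python
from h import *
c=ld("wrist")
for p in((385.5,128),(389.5,274),(387.5,203),(406,203),(552,190)): print(p,px2w(c,p[0]/1.25,p[1]/1.25,124), px2w(c,p[0]/1.25,p[1]/1.25,136))
s=r.state();q=s["tool_rot"];from scipy.spatial.transform import Rotation as R
print(R.from_quat(q[[1,2,3,0]]).as_matrix(), s["ee_pos"])
print("cap",px2w(c,388/1.25,408/1.25,45))
```

```text
(385.5, 128) [ 461.7 -202.5  124. ] [ 461.7 -202.4  136. ]
(389.5, 274) [ 477.4 -291.   124. ] [ 476.6 -286.8  136. ]
(387.5, 203) [ 469.4 -245.9  124. ] [ 469.  -243.8  136. ]
(406, 203) [ 480.5 -244.2  124. ] [ 479.6 -242.2  136. ]
(552, 190) [ 567.  -223.2  124. ] [ 562.1 -222.1  136. ]
[[-0.15074488  0.98851111  0.01103464]
 [ 0.98856907  0.15076516 -0.001025  ]
 [-0.00267686  0.01075399 -0.99993859]] [ 472.37028062 -269.6449881   204.84292771]
cap [ 500.3 -447.3   45. ]
```

```bash
python3 -m creep '[46,2,-4.5,-40,1.3,46,2,-4.5,-75,1.3,46,2,-4.5,-92,1.3,46,2,-4.5,-100,1.3,46,2,-4.5,-100,1.3,46,2,-4.5,-100,1.3]'; python3 -m creep '[15,0,0,0,0,15,0,0,0,0,15,0,0,0,0,15,0,0,0,0,15,0,0,0,0,15,0,0,0,0]' 35;python3 - <<'E'
from h import *
s=r.state();print(s["ee_pos"],s["wrist_force"],s["torque"])
E
```

```text
clock: 13.5
ee_pos: [474.7, -274.4, 105.7]
tool_rot: [0.005, 0.643, 0.766, 0.003]
wrist_force: [-0.1, -1.0, 0.4]
width: 45.8
clock: 14.25
ee_pos: [474.7, -274.4, 105.7]
tool_rot: [0.005, 0.643, 0.766, 0.003]
wrist_force: [0.8, -0.4, -0.2]
width: 15.3
[ 474.7416274  -274.40200674  105.69564524] [ 0.81523079 -0.36857558 -0.16491794] [-0.01590752  0.05557564 -0.04166132]
```

The width reached the commanded 15, so the bar isn't between the pads. Looking from the side.

Run:
```python
from h import *
a=snap("side","t.png"); b=snap("scene","t.png"); 
A=cv2.resize(a["frame"][110:200,300:400],None,fx=4,fy=4);B=cv2.resize(b["frame"][150:255,215:295],None,fx=5,fy=5)
o=np.zeros((525,800,3),np.uint8);o[:360,:400]=A;o[:525,400:]=B;cv2.imwrite("pics/c7.png",o[:,:,::-1])
```

```text
(no output)
```

View pics/c7.png

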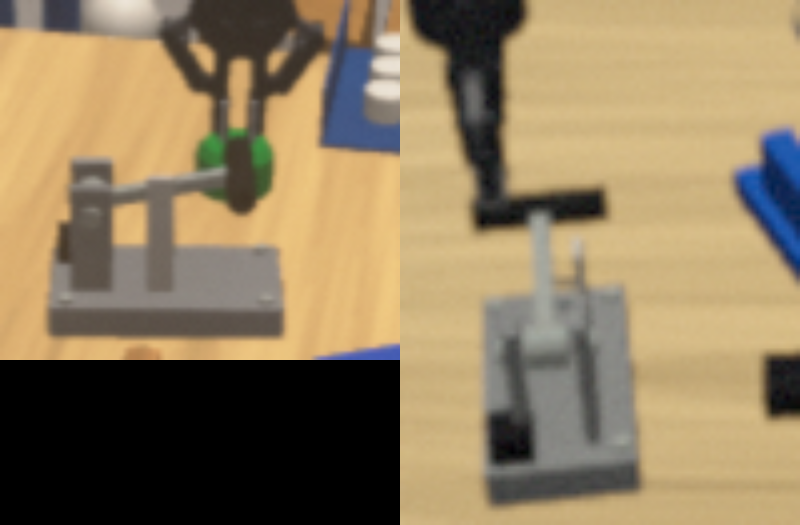

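Run:
```python
from h import *
t=r.state()["ee_pos"]
for n,(x0,y0,f,ox) in dict(side=(300,110,4,0),scene=(215,150,5,400)).items():
    c=ld(n); g=lambda p:((w2px(c,p)-[x0,y0]+.5)*f+[ox,0]).round()
    print(n,"tcp",g(t),"grasp",g(t+[0,0,19]),"bar ends z124",g([461.7,-202.5,124]),g([477.4,-291,124]),"barmid",g([469.5,-246.5,124]), "end@100",g([477.4,-291,100]))
```

```text
side tcp [237. 175.] grasp [238. 154.] bar ends z124 [241. 200.] [238. 146.] barmid [239. 172.] end@100 [237. 172.]
scene tcp [500. 238.] grasp [496. 215.] bar ends z124 [607. 206.] [470. 218.] barmid [540. 212.] end@100 [475. 248.]
```

Run:
```python
from h import *
for n,(x0,x1,y0,y1) in dict(side=(348,372,128,164),scene=(304-75,335-75,182,204)).items():
    f=ld(n)["frame"].astype(int); print(n,"cols",x0,x1)
    for y in range(y0,y1): print(y," ".join("G%2d"%(p[1]//10) if p[1]>p[0]+20 else "%3d"%(p.sum()//30) for p in f[y,x0:x1]))
```

```text
side cols 348 372
128   5   5   6   8  10   8   5   5   6  11  15  16  16  16  12   7   5   5   6   9   9   7   5   5
129   5   5   5   6   6   6   5   5   6  13  16  16  16  16  12   7   5   5   5   6   6   5   5   5
130   5   5   5   5   5   5   5   5   6  13  16  16  16  16  12   7   5   4   5   5   5   5   5   4
131   5   5   5   5   5   5   5   5   7  14  16  16  16  16  12   7   5   4   5   4   5   4   5   5
132   9   7   6   6   5   5   5   5   7  13  16  16  16  15  10   6   5   5   5   5   5   5   5   6
133  14  13  13  11   8   5   5   5   7  13  16  16  16  14   9   6   5   5   5   6   9  10   9  10
134  17  16  16  15  12   7   5   6   7  12  15  16  16  14   9   6   5   5   7  12  15  15  15  16
135  17  17  17  16  14   9   6   9  10  12  15  16  16  14  10  10   8   6  10  14  16  16  17  17
136  17  17  17  16  14   9   6   8   9  12  15  16  16  13   9   9   7   6  11  15  16  17  17  17
137  17  17  16  16  13   8   5   7   9  13  16  16  16  13   9   8   7   6  11  15  16  17  17  17
138  17  17  16  16  13   8   5   7   8  13  16  16  16  13   9   8   7   6  13  1
[... 4652 characters left out ...]
  17  17  18  17  18  18  17  17  17  17  17  17  17  17  17
199  18  18  17  18  18  18  18  18  18  18  18  17  17  16  16  16  17  17  17  18  18  18  16  17  17  18  17  18  17  18  18
200  17  18  18  18  18  18  18  18  18  17  17  18  17  16  16  16  17  17  18  18  18  17  16  17  17  18  18  17  17  18  18
201  17  17  17  17  17  17  17  17  17  17  17  17  17  16  16  16  16  17  17  17  16  15  14  16  17  17  17  17  17  17  17
202  17  17  17  17  17  17  17  17  17  17  17  17  17  16  16  16  16  16  16  16  15  12  13  15  16  17  17  16  17  16  17
203  17  17  17  17  17  16  16  17  16  17  16  17  17  16  16  16  16  16  17  16  15  12  12  15  16  17  17  17  17  17  16
```

Run:
```python
from h import *
c=ld("side")
for z in(112,131,150,170): print("d2",z,(w2px(c,[385,241.8,z])-[230,180]+.5)*4)
c=ld("scene")
t=r.state();print(t["ee_pos"],t["width"],t["joint_positions"])
w=snap("wrist","w8.png")
W=ld("wrist");print(np.linalg.inv(W["world_to_cam"])[:3,3])
for z in(105.7,124.7,140): print(w2px(W,[474.7,-274.4,z]))
for p in((461.7,-202.5,124),(477.4,-291,124),(461.7,-202.5,100),(477.4,-291,100),(469.5,-246.5,124)): print("bar",p,w2px(W,p))
```

```text
d2 112 [536.4 323.6]
d2 131 [537.6 298.8]
d2 150 [538.8 273.2]
d2 170 [540. 246.]
[ 474.75635743 -274.41863061  105.71272557] 14.806506187342826 [-0.74156179  0.4414602   1.55984521  0.00763181  1.13010314 -0.91889162]
[ 461.86382841 -205.82926385  284.49822573]
[310.1 229.8]
[310.3 243.6]
[310.5 257.1]
bar (461.7, -202.5, 124) [308.9  91.1]
bar (477.4, -291, 124) [310.  273.1]
bar (461.7, -202.5, 100) [308.8  92.2]
bar (477.4, -291, 100) [309.8 253.2]
bar (469.5, -246.5, 124) [309.5 188.4]
```

View pics/w8.png

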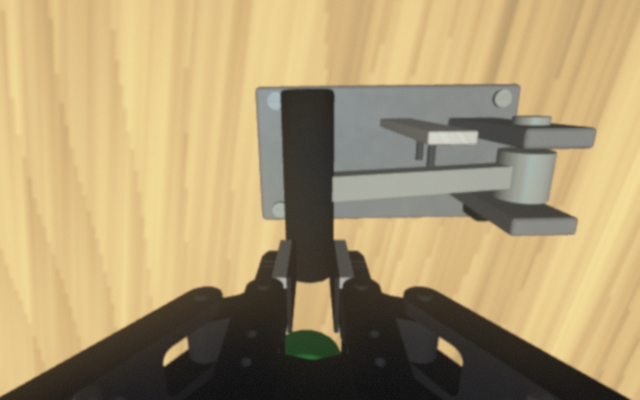

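The wrist view agrees with the numbers: the fingertips are about 30 mm higher than the stated TCP, just above the bar (pad tips near y≈240, with the bar seen below and between them). So I'll open, go about 27 mm lower and close again.

```bash
python3 -m creep '[46,0,0,5,0,46,0,0,5,0,46,0,0,5,0,46,0,0,5,0,46,0,0,-6,0,46,0,0,-14,0,46,0,0,-21,0,46,0,0,-27,0,46,0,0,-27,0]'; python3 -m creep '[10,0,0,0,0,10,0,0,0,0,10,0,0,0,0,10,0,0,0,0,10,0,0,0,0,10,0,0,0,0]' 35
```

```text
clock: 15.52
ee_pos: [474.6, -274.3, 78.2]
tool_rot: [0.005, 0.643, 0.766, 0.003]
wrist_force: [0.8, -0.3, -0.4]
width: 45.9
clock: 16.27
ee_pos: [473.5, -274.6, 78.6]
tool_rot: [0.004, 0.643, 0.766, 0.002]
wrist_force: [-7.5, -1.0, 4.7]
width: 22.7
```

Gripped: width 22.7, and the spring can be felt. From here I measure numerically, tracking the bar's lower edge in the side and scene views against the released frames and the predicted shift.

```bash
cp pics/scene.npz pics/scene_ref.npz; cp pics/side.npz pics/side_ref.npz
cat > m.py <<'E'
from h import *
C=np.array([461.7+1,-202.5-8,0]) # near (+y) end of bar
ex=np.array([np.cos(np.radians(10)),np.sin(np.radians(10)),0])
def at(a): return C+[0,0,100]+120*(1-np.cos(.2-a))*ex+[0,0,120*np.sin(.2-a)]  # bar at angle a
def edge(f,cols,r0,r1,lev=100):  # lower dark->bright crossing
    g=f[r0:r1,cols[0]:cols[1]].astype(float).mean(2); o=[]
    for c in g.T:
        k=int(np.argmin(c)) 
        while k<len(c)-1 and c[k]<lev:k+=1
        o.append(r0+k-1+(lev-c[k-1])/(c[k]-c[k-1]))
    return float(np.median(o))
def meas():
    out={}
    for n,cols,r0,r1 in(("scene",(248,254),180,210),("side",(357,362),150,180)):
        ref=np.load("pics/%s_ref.npz"%n); now=r.read_camera(n); np.savez("pics/%s_now.npz"%n,**now)
        d=edge(now["frame"],cols,r0,r1)-edge(ref["frame"],cols,r0,r1)
        al=np.linspace(-.05,.45,101); pr=[w2px(ref,at(a))[1]-w2px(ref,at(0))[1] for a in al]
        out[n]=(round(d,2),round(float(np.interp(d,pr,al)),3))
    s=r.state(); print(out,s["ee_pos"].round(1),s["wrist_force"].round(1),s["width"])
if __name__=="__main__": meas()
E
python3 m.py; python3 -m creep '[10,0,0,-4,0,10,-1,0,-8,0,10,-1.5,0,-12,0,10,-1.5,0,-12,0,10,-1.5,0,-12,0]'; python3 m.py
```

```text
{'scene': (0.01, 0.0), 'side': (-0.02, -0.0)} [ 473.4 -274.5   78.6] [-7.4 -0.7  3.4] 22.69820991171899
clock: 17.0
ee_pos: [471.9, -274.9, 67.6]
tool_rot: [0.004, 0.643, 0.766, 0.002]
wrist_force: [-4.6, 1.6, 6.4]
width: 22.9
{'scene': (2.06, 0.081), 'side': (2.67, 0.082)} [ 471.9 -274.9   67.6] [-5.5  0.3  6.8] 22.720650888492347
```

```bash
python3 -m creep '[10,0,0,-4,0,10,-0.5,0,-8,0,10,-0.5,0,-12,0,10,-0.5,0,-13,0,10,-0.5,0,-13,0,10,-0.5,0,-13,0]'; python3 m.py
```

```text
clock: 17.85
ee_pos: [471.1, -275.1, 55.6]
tool_rot: [0.004, 0.642, 0.766, 0.002]
wrist_force: [-5.4, 1.2, 8.6]
width: 22.3
{'scene': (3.88, 0.147), 'side': (5.56, 0.168)} [ 471.1 -275.1   55.6] [-5.2  1.8  8.3] 22.758105561656674
```

Run:
```python
from m import *
S0,S1=np.load("pics/scene_ref.npz"),np.load("pics/scene_now.npz");D0,D1=np.load("pics/side_ref.npz"),np.load("pics/side_now.npz")
f0,f1=S0["frame"],S1["frame"]
for nm,f in(("ref",f0),("now",f1)):
    print(nm)
    for y in range(184,208): print(y," ".join("%3d"%(p.sum()//3) for p in f[y,238:258].astype(int)))
g=D1["frame"]
for nm,f in(("ref",D0["frame"]),("now",g)):
    print("side",nm)
    for y in range(143,175): print(y," ".join("%3d"%(p.sum()//3) for p in f[y,320:366].astype(int)))
```

```text
ref
184 170 172 172 174 171 172 172 174 173 170 174 174 175 172 173 175 176 174 175 174
185 170 175 173 175 175 173 172 172 173 172 173 171 172 170 174 172 172 172 168 168
186 171 173 174 172 172 169 168 169 167 167 165 165 164 166 165 163 157 152 164 170
187 163 165 163 162 161 156 149 144 141 141 138 132 132 128 128 122 114 123 150 165
188 133 131 126 128 123 113 107  94  93  86  84  75  75  71  68  63  56  82 139 165
189  85  76  71  67  66  61  56  45  49  52  42  37  38  33  34  30  30  69 133 166
190  38  42  28  29  22  27  32  31  29  37  33  32  32  30  25  25  27  61 121 161
191  24  26  38  38  52  46  48  36  36  27  21  30  27  22  26  31  21  52 113 157
192  31  26  52  83  98 100  84  54  22  25  27  20  19  23  20  12  27  53 112 158
193  21  29  72 129 144 146 116  72  37  32  43  45  46  49  58  64  75  86 124 159
194  38  47  87 141 163 157 130 103  80  92 100 105 107 110 119 131 140 146 153 164
195 100 106 122 150 162 161 150 147 149 150 156 156 158 157 161 167 168 173 175 177
196 151 151 154 161 165 162 157 166 172 175 175 176 175 176 177 177 179 177 179 180
197 
[... 14289 characters left out ...]
 149 151 153 149 131 110 103 103 102 104 107 121 145 155 155 155 154 153 154 153 153 153 153 152 155 154 155 155 155 158 164 164 161 161
172  81  82  82  81  83  81  83  87 116 133 136 135 134 135 133 133 120 107 102 102 104 102 102 115 130 136 136 135 137 136 136 137 137 136 138 136 138 137 137 139 139 141 138 127 119 127
173  83  82  83  83  83  80  84  86 115 131 132 134 132 134 131 133 122 105 102 102 104 103 104 114 127 132 131 133 134 133 134 133 133 134 135 137 136 135 134 134 135 136 134 128 119 120
174  82  83  82  81  81  82  80  87 115 130 133 133 133 130 132 132 118 108 102 101 104 101 103 120 131 134 133 133 135 134 133 134 133 133 133 132 132 133 133 133 136 137 135 136 134 135
```

```bash
cat > arm.py <<'E'
from m import *
cols=[*range(329,335),*range(345,351)]
def low(f):
    o=[]
    for c in cols:
        g=f[150:168,c].astype(float).mean(1);k=int(np.argmin(g))
        while g[k]<125:k+=1
        o.append(150+k-1+(125-g[k-1])/(g[k]-g[k-1]))
    return np.polyfit(cols,o,1)
def pred(D,a):  # arm line slope in image at angle a
    h=np.array([469.5,-246.5,100])+120*ex
    P=np.array([w2px(D,h-L*np.cos(.2-a)*ex+[0,0,L*np.sin(.2-a)]) for L in(35,60,90)]);return np.polyfit(P[:,0],P[:,1],1)
def run():
    D=np.load("pics/side_ref.npz");n=np.load("pics/side_now.npz")["frame"]
    al=np.linspace(-.05,.45,51);pr=np.array([pred(D,a) for a in al])
    s0,s1=low(D["frame"]),low(n)
    print("slope ref,now",s0[0].round(4),s1[0].round(4),"pred 0,.2:",pr[5][0].round(4),np.interp(.2,al,pr[:,0]).round(4))
    b=s0[0]-np.interp(0,al,pr[:,0]); print("angle from slope raw",np.interp(s1[0],pr[:,0],al).round(3),"ref-corrected",np.interp(s1[0]-b,pr[:,0],al).round(3))
    for c in(331,348):
        q=[np.polyval(p,c) for p in pr]; d=np.polyval(s1,c)-np.polyval(s0,c); q=np.array(q)-np.interp(0,al,q); print(c,"shift",d.round(2),"angle",np.interp(d,q,al).round(3))
if __name__=="__main__": run()
E
python3 arm.py
```

```text
slope ref,now -0.2922 -0.1373 pred 0,.2: -0.1655 0.0116
angle from slope raw 0.035 ref-corrected 0.176
331 shift 1.36 angle 0.163
348 shift 3.99 angle 0.171
```

Side estimates cluster at 0.163–0.176, and clean scene columns give about 0.178 (the first value was spoiled by a marker pin behind). Going 3 mm further.

```bash
sed -i 's/(248,254)/(252,255)/' m.py; python3 -m creep '[10,0,0,-1.5,0,10,0,0,-3,0,10,0,0,-3,0,10,0,0,-3,0]'; python3 m.py; python3 arm.py
```

```text
clock: 18.45
ee_pos: [471.1, -275.2, 53.7]
tool_rot: [0.005, 0.642, 0.766, 0.002]
wrist_force: [-3.9, 1.6, 7.9]
width: 23.1
{'scene': (5.19, 0.195), 'side': (6.24, 0.188)} [ 471.1 -275.2   53.7] [-4.9  2.2  7.4] 22.85722267531499
slope ref,now -0.2922 -0.123 pred 0,.2: -0.1655 0.0116
angle from slope raw 0.051 ref-corrected 0.193
331 shift 1.37 angle 0.164
348 shift 4.25 angle 0.181
```

```bash
python3 -m creep '[10,0,0,-1.2,0,10,0,0,-1.2,0,10,0,0,-1.2,0,10,0,0,-1.2,0,10,0,0,-1.2,0,10,0,0,-1.2,0]'; python3 m.py; python3 arm.py
python3 - <<'E'
from h import *
def cmp(png,x0,y0,x1,y1,now,boxes):
    a=cv2.resize(cv2.imread(png),(x1-x0,y1-y0),interpolation=cv2.INTER_AREA)[:,:,::-1].astype(float); b=np.load(now)["frame"][y0:y1,x0:x1].astype(float)
    d=abs(a-b).mean(2)
    for k,(u0,v0,u1,v1) in boxes.items(): print(k,"mean diff",d[v0-y0:v1-y0,u0-x0:u1-x0].mean().round(1),"max",d[v0-y0:v1-y0,u0-x0:u1-x0].max().round())
cmp("pics/s1.png",215,170,430,290,"pics/scene_now.npz",dict(scraper=(284,205,342,236),coupling=(294,248,322,279),table=(240,255,290,285),chips_old=(366,200,410,226)))
a=cv2.resize(cv2.imread("pics/scene0.png"),(640,400),interpolation=cv2.INTER_AREA)[:,:,::-1].astype(float);b=np.load("pics/scene_now.npz")["frame"].astype(float);d=abs(a-b).mean(2)
for k,(u,v) in dict(can=(458,200),cap=(185,221)).items(): print(k,d[v-18:v+18,u-14:u+14].mean().round(1))
f=b[205:262,350:425]; m=(f.min(2)>150).astype(np.uint8); n,_,st,ce=cv2.connectedComponentsWithStats(m); print("white blobs",[(int(s[4]),(c+[350,205]).round().tolist()) for s,c in zip(st[1:],ce[1:])])
E
```

```text
clock: 19.3
ee_pos: [471.1, -275.2, 53.6]
tool_rot: [0.005, 0.642, 0.766, 0.001]
wrist_force: [-4.8, 2.4, 7.6]
width: 22.5
{'scene': (5.19, 0.194), 'side': (6.23, 0.188)} [ 471.1 -275.2   53.6] [-3.6  2.6  8.8] 22.383053525422923
slope ref,now -0.2922 -0.1236 pred 0,.2: -0.1655 0.0116
angle from slope raw 0.05 ref-corrected 0.193
331 shift 1.37 angle 0.164
348 shift 4.24 angle 0.18
scraper mean diff 4.0 max 21.0
coupling mean diff 3.1 max 9.0
table mean diff 3.0 max 8.0
chips_old mean diff 21.6 max 132.0
can 3.2
cap 3.3
white blobs [(18, [367.0, 231.0]), (26, [378.0, 234.0]), (23, [392.0, 242.0]), (21, [402.0, 242.0])]
```

The scraper, coupling, can and cap are all where they should be, and four chips show in the tray. One last small nudge, since about 1 mm is lost to arm sag.

```bash
python3 -m creep '[10,0,0,-2,0,10,0,0,-2,0,10,0,0,-2,0,10,0,0,-2,0,10,0,0,-2,0,10,0,0,-2,0]'; python3 m.py; python3 arm.py
```

```text
clock: 20.15
ee_pos: [471.2, -275.2, 52.8]
tool_rot: [0.005, 0.642, 0.767, 0.001]
wrist_force: [-4.6, 3.3, 9.4]
width: 22.6
{'scene': (5.35, 0.199), 'side': (6.5, 0.195)} [ 471.2 -275.2   52.8] [-5.4  1.4  9.6] 22.584251558124123
slope ref,now -0.2922 -0.1031 pred 0,.2: -0.1655 0.0116
angle from slope raw 0.074 ref-corrected 0.215
331 shift 1.37 angle 0.164
348 shift 4.58 angle 0.196
```

Both bar measurements now read half way: 0.199 from the scene camera and 0.195 from the side camera. Handing in with the bar still held.

```bash
python3 -c "
from cell import r
print(r.hand_in())"
```

```text
the job is handed in; nothing more can be done
None
```

I handed the job in at about 20 s of the 54 s allowed, with the gripper still holding the grip bar half way down.

- **Chips:** I wiped all four off the bed in one stroke. They are in the catch tray, two lying flat and two standing on edge against the plate's end face, below plate level. A last image check still found four white pieces in the tray.
- **Scraper:** it stands back at its starting spot and has been let go. The last scene image matches the first one there.
- **Coupling, can and end cap:** they match their first images too, so they have not moved.
- **Handle:** the bar tracks at 0.199 rad (scene camera) and 0.195 rad (side camera) for a target of 0.2, with about 9 N on the wrist.

**Checks that failed or disagreed:**
- **First grasp of the bar:** it closed just above the bar, because the fingertips appeared about 30 mm higher than the stated TCP. I reopened, went 27 mm lower, and the second grasp held.
- **Arm-angle measurements:** these cruder readings spread from 0.164 to 0.215, plus 0.074 from an uncorrected slope. I trusted the bar tracking instead. An early scene reading of 0.147 was spoiled by a marker pin behind the bar, and I fixed that.
- **No final visual check:** I had used all 12 picture views by then, so the last checks were numeric only.

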